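Draw the suction hood one hole closer to the bench pin

ROBOT

A 7-joint arm with a two-finger parallel gripper is mounted at the origin on the work surface. World frame = base frame: x ahead of the robot, y to its left, z up, the work surface at z = 0. Lengths are in m, angles in rad, forces in N, time in s.
With the tool pointing down it reaches from about 0.425 to 1.025 m from the base axis. Payload 9.4 kg.
Tool frame: the origin (TCP) lies on the centre line of the jaws, within the pads' length; the fingertips stand 17 mm ahead of it and the grasp point (between the pads) lies 2 mm behind it; x points along the fingers, y is the direction in which the jaws open and shut, and the axes are right-handed (so a half turn about x gives the same grasp; the last joint's range is limited). The gripper opens to 93 mm and grips with 3 to 60 N. Pads are 15 mm wide; open, the fingers measure 128 mm over their backs; the gripper's body (75 mm by 188 mm) begins 65 mm behind the grasp point.
Start: joints at [1.067, 0.599, -0.003, 1.599, 0.002, 0.943, -0.08], TCP at [0.3, -0.66, 0.236] pointing down, gripper open.
Joint ranges: [-2.57, 2.57], [-0.35, 1.97], [-1.29, 1.29], [0.11, 2.56], [-1.05, 4.19], [0.11, 1.86], [-2.63, 2.63]. Speed limits (rad/s): [2.22, 2.22, 3.01, 3.01, 3.14, 3.14, 3.14].

INTERFACE

Orientations are given as [roll, pitch, yaw] about the fixed x, y, z axes, in that order (R = Rz(yaw) Ry(pitch) Rx(roll)).
In Python, from rig import manip gives the robot as it stands. The module is installed in compiled form; this text tells all that it offers. Calls block until the motion is done:
- manip.reach(position, orientation): joint-space move of the TCP to a pose.
- manip.servo_line(position, attitude=None, speed=0.15, max_force=None): straight line of the TCP; attitude=None keeps the orientation; speed is the mean speed in m/s. With max_force (N) it stops when the force on the tool has changed by that much, and returns True; else False.
- manip.move_j(angles): joint-space move.
- manip.grip(opening): finger opening in m; the grip force is fixed at half the most; returns when the fingers have stopped.
- manip.sleep(seconds).
- manip.solve_ik(position, orientation): joint angles nearest the present ones, or None.
- manip.read_camera(name): name is "scene" or "top"; returns the picture (400x640x3 uint8, blue, green, red); there is no depth.
- manip.get_calibration(name): a dict with "K" (3x3 intrinsics, pixels), "distortion" ([k1, k2, p1, p2, k3] as OpenCV has them; the pictures are not rectified), "xyz" and "orientation" of the camera in the world. Camera axes: x right, y down, z forward; pixel columns grow to the right and rows downward; lengths in m; the calibration is good to about 2 mm. A picture is of the moment at which its call begins. get_calibration takes no time and is no camera call.
A pose or a line that the arm cannot do raises manip.IKError and nothing moves.
- manip.close_job(): hands the job in, once; it reports no verdict.
Trained networks look in the newest picture that a camera, given by its name, has taken for a name from the list of things; names that differ only in an ending like _2 or _b are one class to them, and where a whole thing is asked for, a point or a joint stands for the part that bears it (a point fixed in the world has none). Each returns a list of dicts, best first, with "score" (0 to 1); they miss things now and then, are a little off and sometimes report something else, mostly with a low value. They report only what shows in the picture. A call takes as long as a camera call.
- manip.cut_out(query, camera): "region" (400x640 bool, what is visible of it) and "rect" ([left, top, right, bottom] in pixels, round what is visible of it).
Readings, each from a call of its own:
- manip.read_t(): time.
- manip.read_q(): joint angles.
- manip.read_dq(): joint speeds.
- manip.read_effort(): joint torques, N m.
- manip.read_ee_pos(): TCP position.
- manip.read_ee_rot(): TCP orientation.
- manip.read_contact_force(): force on the tool from outside, world axes, zero at the start.
- manip.read_torque(): the same for the moment, N m.
- manip.read_gripper_width(): finger opening in m.
Only numpy, scipy, OpenCV 4.12 (cv2) and the standard library are available. Lean on these libraries where they do the work, as an engineer would, in place of code of your own. Each camera call takes 0.05 s, during which the arm holds its last target.

TASK

The dust extractor's suction hood stands too far from the bench pin. Press the red snap button on its telescopic pipe flush, draw the hooded outer pipe out, away from the machine, until the button pops fully up in the very next hole, and before you let go push the pipe back towards the machine with about 10 N for half a second to prove that it has locked. Work with a light hand: the button's catch must never be loaded with more than 18 N, pulling or pushing; then let go, leaving the graver, caliper and ring where they lie.

Things in the scene. Friction and masses are not known exactly. Their poses are not given: they have to be found in the camera images.
- extractor: Grey dust extractor fixed to the bench: box 220 (x) by 200 (y) by 150 mm high, vent slots on top. Origin: centre of its underside, z up. Its level suction pipe leaves the -y face at x = 0, 105 mm above the bench, and runs along the extractor's own -y. The fixed inner pipe (steel, 28 mm diameter) carries the snap button at y = -235 mm, facing the extractor's +x. The box ends at y = -100 mm
- suction_tube: Aluminium outer pipe, 32 mm diameter, wall 1.5 mm, on the inner pipe; slides only along the extractor's y, stays where left, drags 2 to 4 N. Origin: on its axis at the hole the button stands in at the start (extractor's y = -235), axes as the extractor's. Plain pipe from y = +100 to -150, then a clear hood. 12 mm holes on its +x side; the next one at y = +28 to +44 mm: it differs from pipe to pipe
- snap_button: Red sprung button, 10 mm diameter, straight sides, dome of 5 mm radius. Up, it stands 6 mm proud of the outer pipe and locks it with 1 mm of play each way; 2 N starts it, 5 N holds it flush. It pops up by itself in the next hole; 2 mm later the pipe stops dead, and more pull, or a push back, loads its catch (its contact with the outer pipe) newton for newton, less the drag. Origin: on its axis
- button_top (a point): Top of the dome: in the extractor's frame x = +22 mm when up, +16 flush, +14.5 under the wall; y = -235, z = 105 mm. Pinch button and pipe together from above, along the extractor's x, with 20 to 40 N. Flush, its dome is still in the wall: a firm first pull (6 to 12 N at the hand) wedges it under; after 6 mm of travel it rides there and needs no pressing
- bench_pin: Steel plate 140 by 120 by 12 mm with a wooden wedge, fixed on the far edge of the bench, where the hood is wanted. Origin: on the bench under the plate, z up
- graver: Loose bystander: graver with a wooden ball handle (38 mm) and a steel blade, 140 mm long, lying on the bench beside the pipe. Origin: on the bench about mid-length
- caliper: Loose bystander: steel caliper, 200 mm long, 12 mm high, lying flat on the bench. Origin: underside, mid-beam
- ring: Loose bystander: gold ring, 23 mm across, with a green stone, lying flat on the bench. Origin: underside centre

How it is judged:
By the outcome, as a careful person would: the job done as asked, in the order asked, and still so for the second after the job is handed in, with the robot touching nothing.
It also fails if it takes over 48 s, if anything falls off the work surface, if the arm or the gripper's body presses on something with over 40 N, if the wrist force passes 120 N, or if a joint passes its speed limit or range.

## Working session

There is one attempt and no reset: what is moved stays moved. The work goes in short steps, each a Python script; the robot and the scene stay as the last script left them, time stands still between calls to the robot, and variables do not carry over. Pictures are saved under pics/ and viewed, and the job is handed in when it is done.

```bash
mkdir -p pics; ls; python3 - <<'E'
from rig import manip
import cv2
for n in("scene","top"):
    cv2.imwrite(f"pics/{n}0.png",manip.read_camera(n)); c=manip.get_calibration(n); print(c)
    for q in("extractor","suction_tube","snap_button","bench_pin","graver","caliper","ring"):
        print(n,q,[(round(r["score"],2),r["rect"]) for r in manip.cut_out(q,n)][:2])
print(manip.read_t(),manip.read_contact_force())
E
```

```text
pics
{'K': array([[449.03237151,   0.        , 312.25241595],
       [  0.        , 449.03237151, 206.16268662],
       [  0.        ,   0.        ,   1.        ]]), 'distortion': array([0.00475887, 0.        , 0.        , 0.        , 0.        ]), 'xyz': array([1.14770821, 0.17616615, 1.10304203]), 'orientation': array([-2.60757192,  0.0081775 ,  1.83976467])}
scene extractor [(0.55, [237.3, 148.6, 485.4, 253.2])]
scene suction_tube [(0.81, [233.8, 192.2, 378.3, 248.6])]
scene snap_button [(0.33, [315.3, 252.7, 346.3, 264.8])]
scene bench_pin [(0.88, [183.6, 227.5, 244.1, 316.4])]
scene graver [(0.82, [314.9, 249.7, 365.3, 266.0])]
scene caliper [(0.79, [277.5, 183.6, 345.5, 211.4])]
scene ring []
{'K': array([[483.96922631,   0.        , 319.61376441],
       [  0.        , 483.96922631, 201.04770624],
       [  0.        ,   0.        ,   1.        ]]), 'distortion': array([-0.1330398,  0.       ,  0.       ,  0.       ,  0.       ]), 'xyz': array([0.38036658, 0.02460141, 1.14213024]), 'orientation': array([-2.96263879,  0.00844114, -1.58271249])}
top extractor [(0.97, [138.8, 123.2, 419.3, 314.1])]
top suction_tube [(0.82, [249.3, 118.4, 420.4, 228.0]), (0.61, [138.4, 121.0, 419.9, 314.8])]
top snap_button []
top bench_pin [(0.92, [393.9, 74.6, 453.3, 171.9])]
top graver [(0.5, [291.5, 153.8, 317.8, 168.3]), (0.48, [251.4, 120.1, 421.2, 229.0])]
top caliper [(0.89, [308.4, 210.5, 377.6, 266.9])]
top ring []
0.8 [-0.15549372  0.53952727 -0.36781616]
```

View pics/scene0.png

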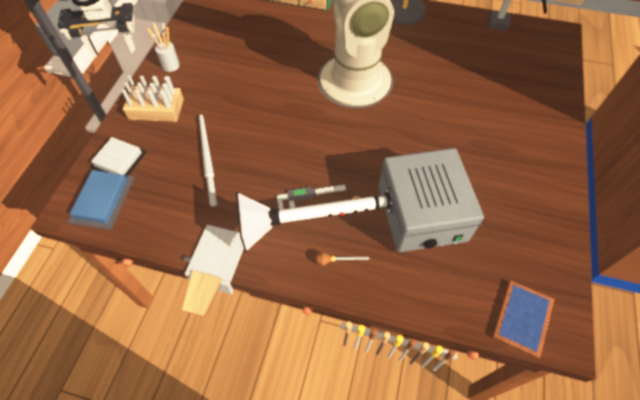

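View pics/top0.png

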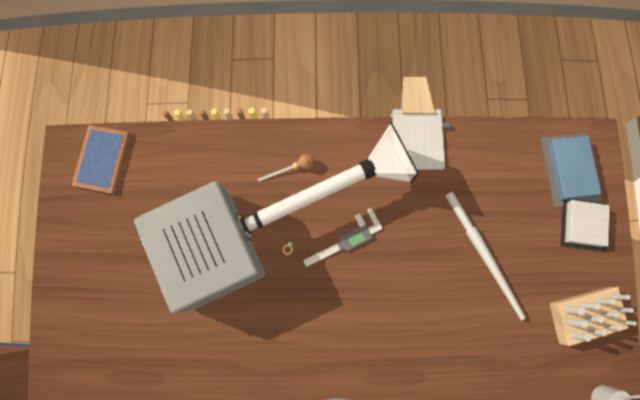

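```bash
python3 - <<'E'
import cv2
a=cv2.imread("pics/scene0.png"); cv2.imwrite("pics/scene0z.png",cv2.resize(a[140:330,170:370+0],None,fx=3,fy=3,interpolation=cv2.INTER_CUBIC))
a=cv2.imread("pics/top0.png"); cv2.imwrite("pics/top0z.png",cv2.resize(a[100:240,240:440],None,fx=4,fy=4,interpolation=cv2.INTER_CUBIC))
E
```

```text
(no output)
```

View pics/scene0z.png

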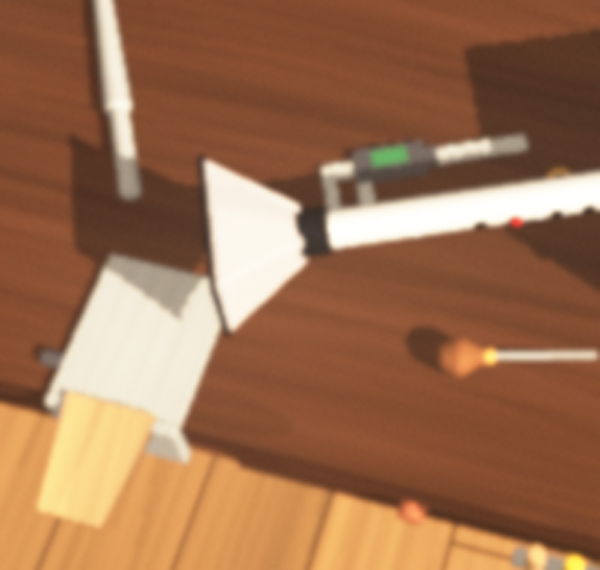

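View pics/top0z.png

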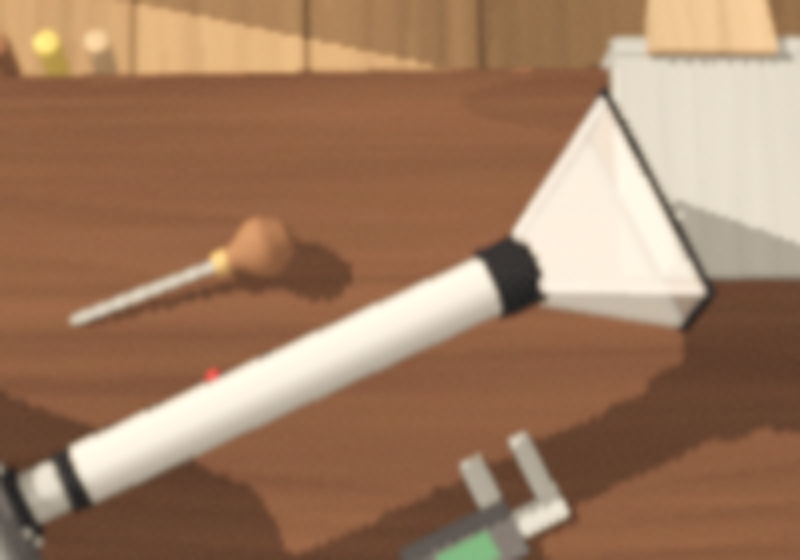

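The scene view shows the button at about (342, 214), with dark holes at (327, 215), (356, 212) and (367, 210). The graver lies around (340, 259) and the caliper around (310, 192). In the top view the button is at about (293, 194), and the box top corners are near (135, 215), (217, 183), (263, 270) and (177, 311). Next I'll fit the extractor's pose.

```bash
cat > h.py <<'E'
import numpy as np, cv2
from scipy.spatial.transform import Rotation as Rt
from rig import manip
def cam(n):
    c=manip.get_calibration(n); R=Rt.from_euler('xyz',c["orientation"]).as_matrix(); return c["K"],c["distortion"],R,np.array(c["xyz"])
def proj(P,n):
    K,d,R,t=cam(n); return cv2.projectPoints(np.atleast_2d(P).astype(float),cv2.Rodrigues(R.T)[0],-R.T@t,K,d)[0].reshape(-1,2)
def ray(px,n):
    K,d,R,t=cam(n); u=cv2.undistortPoints(np.array([[px]],float),K,d)[0,0]; v=R@np.array([u[0],u[1],1]); return t,v/np.linalg.norm(v)
def onz(px,n,z):
    t,v=ray(px,n); return t+v*(z-t[2])/v[2]
def tri(a,b):
    (p,u),(q,v)=ray(a,"scene"),ray(b,"top"); A=np.c_[u,-v]; s=np.linalg.lstsq(A,q-p,rcond=None)[0]; return (p+u*s[0]+q+v*s[1])/2, np.linalg.norm(p+u*s[0]-q-v*s[1])
E
cat > fit.py <<'E'
from h import *
from scipy.optimize import least_squares
ims={n:cv2.imread(f"pics/{n}0.png").astype(int) for n in("scene","top")}
def red(n,c):
    im=ims[n]; x,y=c; w=im[y-6:y+7,x-6:x+7]; s=w[...,2]-np.maximum(w[...,1],w[...,0]); s=np.clip(s-90,0,None)
    Y,X=np.mgrid[y-6:y+7,x-6:x+7]; return np.array([(s*X).sum(),(s*Y).sum()])/s.sum(), s.sum()
bs,bt=red("scene",(342,214)),red("top",(293,194)); print(bs,bt)
print("button tri",tri(bs[0],bt[0]))
m=manip.cut_out("extractor","top")[0]
manip.read_camera("top")
# box top corners in top view
C=np.array([(135,215),(217,183),(263,270),(177,311)],float)
for c in C: print(c,onz(c,"top",.15))
E
python3 fit.py; python3 - <<'E'
import cv2
a=cv2.imread("pics/top0.png"); cv2.imwrite("pics/box.png",cv2.resize(a[170:320,120:270],None,fx=4,fy=4,interpolation=cv2.INTER_CUBIC))
E
```

```text
(array([341.74722222, 213.74722222]), np.int64(360)) (array([292.56626506, 193.13253012]), np.int64(166))
button tri (array([0.58550046, 0.09017031, 0.10938783]), np.float64(0.0008247754270193021))
[135. 215.] [0.53510371 0.42297196 0.15      ]
[217. 183.] [0.60162353 0.24735481 0.15      ]
[263. 270.] [0.4183994  0.14814515 0.15      ]
[177. 311.] [0.33551058 0.32499311 0.15      ]
```

View pics/box.png

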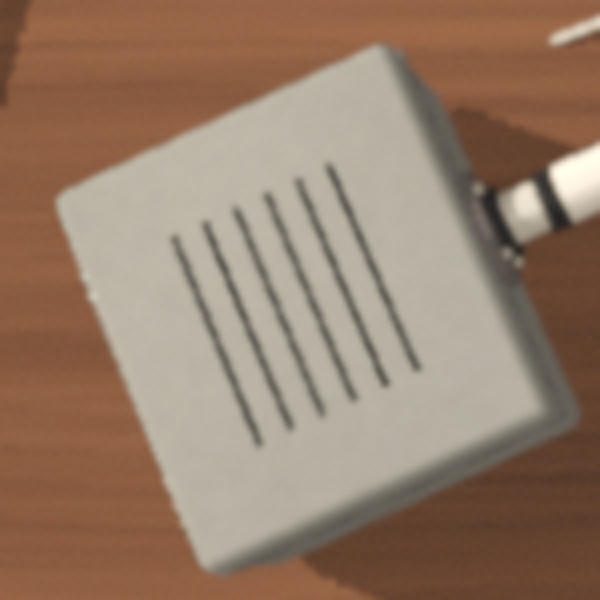

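```bash
cat > fit.py <<'E'
from h import *
from scipy.optimize import least_squares
from scipy.ndimage import map_coordinates
C=np.array([(135,219.5),(216.2,181.2),(256.2,272.5),(173,313)])
B={"scene":(341.75,213.75),"top":(292.57,193.13)}
def W(p,L):
    c,s=np.cos(p[2]),np.sin(p[2]); L=np.atleast_2d(L); return np.c_[p[0]+c*L[:,0]-s*L[:,1],p[1]+s*L[:,0]+c*L[:,1],L[:,2]]
# corners: identify ordering: -y face is where the pipe leaves (corners 1,2); +x is far side (world +x): corner 1,0
box=np.array([[.11,.1,.15],[.11,-.1,.15],[-.11,-.1,.15],[-.11,.1,.15]])
ed=[]
def res(p):
    r=[(proj(W(p,box),"top")-C).ravel()*.4]
    for n in B: r.append((proj(W(p,[[.0195,-.235,.107]]),n)[0]-B[n]))
    for n,i,px,l in ed:
        a=proj(W(p,[[0,i,.105],[0,i-.01,.105]]),n); d=a[1]-a[0]; d/=np.linalg.norm(d); nn=np.array([-d[1],d[0]]); r.append(np.array([(px-a[0])@nn])*.7)
    return np.concatenate(r)
s=least_squares(res,[.45,.27,-.4]); p=s.x; print(p,s.fun.round(2))
for it in range(2):
    ed.clear()
    for n in B:
        g=cv2.cvtColor(cv2.imread(f"pics/{n}0.png"),cv2.COLOR_BGR2GRAY).astype(float)
        for y in np.arange(-.16,-.37,-.02):
            if abs(y+.235)<.012: continue
            a=proj(W(p,[[0,y,.105],[0,y-.01,.105],[.016,y,.105]]),n); d=a[1]-a[0]; d/=np.linalg.norm(d); nn=np.array([-d[1],d[0]])
            t=np.arange(-16,16.1,.1); q=a[0]+t[:,None]*nn; v=map_coordinates(g,[q[:,1],q[:,0]],order=1)
            on=v>150; 
            if on.sum()<20: continue
            c=t[on].mean(); w=on.sum()*.1
            ed.append((n,y,a[0]+c*nn,w)); 
            if it: print(n,round(y,2),round(c,2),round(w,1),"exp w",round(2*np.linalg.norm(a[2]-a[0]),1))
    s=least_squares(res,p); p=s.x; print(p,np.degrees(p[2]),s.fun.round(2))
np.save("pose.npy",p)
bt=W(p,[[.022,-.235,.105]]);print("button",bt, "axis@btn",W(p,[[0,-.235,.105]]))
for n,q,z in(("top",(257,180),.005),("top",(305,162),.019),("top",(288,248),.003),("top",(308,263),.01),("top",(380,230),.01)):
    w=onz(q,n,z); c,sn=np.cos(p[2]),np.sin(p[2]); dl=w[:2]-p[:2]; print(q,w.round(3),"local",(c*dl[0]+sn*dl[1]).round(3),(-sn*dl[0]+c*dl[1]).round(3))
from rig import manip
a=cv2.imread("pics/scene0.png")
# hole positions along pipe
for u in(480,516,557,590):
    pass
E
python3 fit.py
```

```text
[0.46854055 0.29402747 0.43694082] [-1.57 -0.07 -0.12 -0.91  1.01  0.43 -0.93  0.95 -0.53  0.43  0.25  0.18]
[0.4690548  0.29429426 0.43520696] 24.935521992136504 [-1.59 -0.21 -0.12 -0.99  0.94  0.38 -1.02  0.83 -0.52  0.49  0.22  0.11
  0.39  0.48  0.86  0.43  0.87  0.44  0.43  0.43  0.49  0.83 -0.67 -0.62
 -0.56 -0.53 -0.48 -0.39 -0.37 -0.38 -0.39 -0.29]
scene -0.16 0.55 13.0 exp w 10.9
scene -0.18 0.65 13.2 exp w 10.9
scene -0.2 1.25 12.2 exp w 10.9
scene -0.22 0.6 13.1 exp w 10.9
scene -0.26 1.25 11.8 exp w 10.9
scene -0.28 0.6 13.3 exp w 10.9
scene -0.3 0.6 13.3 exp w 11.0
scene -0.32 0.6 13.5 exp w 11.0
scene -0.34 0.7 13.5 exp w 11.0
scene -0.36 1.2 14.5 exp w 11.0
top -0.16 -0.95 15.2 exp w 14.4
top -0.18 -0.85 15.2 exp w 14.4
top -0.2 -0.8 14.9 exp w 14.4
top -0.22 -0.75 15.4 exp w 14.4
top -0.26 -0.65 15.4 exp w 14.4
top -0.28 -0.5 15.3 exp w 14.4
top -0.3 -0.55 15.2 exp w 14.3
top -0.32 -0.55 15.4 exp w 14.3
top -0.34 -0.55 15.2 exp w 14.3
top -0.36 -0.45 15.6 exp w 14.3
[0.46904047 0.29428678 0.43525832] 24.93846469852385 [-1.59 -0.2  -0.12 -0.99  0.94  0.38 -1.02  0.83 -0.52  0.49  0.22  0.11
  0.38  0.45  0.87  0.42  0.87  0.42  0.42  0.42  0.49  0.84 -0.67 -0.6
 -0.56 -0.53 -0.46 -0.35 -0.39 -0.38 -0.38 -0.31]
button [[0.5880757  0.09047409 0.105     ]] axis@btn [[0.56812696 0.08119791 0.105     ]]
(257, 180) [0.64  0.182 0.005] local 0.108 -0.174
(305, 162) [0.679 0.066 0.019] local 0.094 -0.296
(288, 248) [0.475 0.108 0.003] local -0.073 -0.172
(308, 263) [0.439 0.061 0.01 ] local -0.126 -0.199
(380, 230) [ 0.514 -0.11   0.01 ] local -0.13 -0.385
```

```bash
cat >> h.py <<'E'
p=np.load("pose.npy"); c,s=np.cos(p[2]),np.sin(p[2])
ex=np.array([c,s,0]); ey=np.array([-s,c,0])
def Wp(x,y,z): return np.array([p[0],p[1],0])+ex*x+ey*y+np.array([0,0,z])
def F():
    f=np.mean([manip.read_contact_force() for _ in range(3)],0); return np.array([f@ex,f@ey,f[2]])
def loc():
    d=np.array(manip.read_ee_pos())-[p[0],p[1],0]; return np.array([d@ex,d@ey,d[2]])*1000
E
python3 - <<'E'
from h import *
print(manip.read_ee_rot(),p,manip.read_t())
best=None
for yaw in(p[2]-np.pi/2,p[2]+np.pi/2):
    o=[0,np.pi/2,yaw]; a=manip.solve_ik(Wp(0,-.2325,.25),o); b=manip.solve_ik(Wp(0,-.2325,.103),o); d=manip.solve_ik(Wp(0,-.29,.103),o)
    print(yaw,a,b,d)
    if a is None or b is None: continue
    k=np.abs(np.array(a)-manip.read_q()).max()
    if best is None or k<best[0]: best=(k,yaw)
yaw=best[1]; np.save("yaw.npy",yaw)
manip.reach(Wp(0,-.2325,.25),[0,np.pi/2,yaw])
print(manip.read_t(),loc(),F())
cv2.imwrite("pics/a1.png",np.hstack([manip.read_camera("top")[80:280,120:480],manip.read_camera("scene")[100:300,170:530]]))
E
```

```text
[ 0.52264483  1.57071186 -2.19215771] [0.46904047 0.29428678 0.43525832] 0.9
-1.1355380074132804 [ 0.13973905  0.44750037 -0.54086897  1.91387663  0.29845124  0.85979012
 -0.11940433] [ 0.0194671   0.62641173 -0.38804599  2.04213029  0.43657699  0.55224646
 -0.2431973 ] [ 0.12229529  0.64481107 -0.40258655  1.99824553  0.44166307  0.58347417
 -0.14632346]
2.006054646176513 [-0.93561682  0.63566652  1.11891612  1.97699145 -0.69795762  0.98111517
 -2.17746643] [-0.49697117  0.63324     0.37645423  2.07593653 -0.45997222  0.51215038
 -2.48715865] [-0.39865731  0.64916879  0.37759184  2.0327455  -0.4489432   0.53929056
 -2.40698539]
3.6833 [-2.03055885e-01 -2.33542706e+02  2.49876596e+02] [ 0.87157727 -0.53272767 -0.31623909]
```

View pics/a1.png

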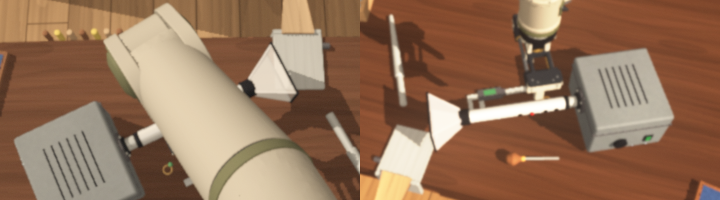

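The arm is above the pipe and everything else is clear. The gripper shows in the scene crop near (543, 70) with the button to its right, and the graver at (530, 158) is untouched. Next I'll descend and pinch in steps.

```bash
python3 - <<'E'
from h import *
hit=manip.servo_line(Wp(0,-.2325,.103),speed=0.12,max_force=15)
print(hit,manip.read_t(),loc().round(2),F().round(2))
if not hit:
    for w in(.05,.044,.041):
        manip.grip(w); print(w,manip.read_gripper_width(),F().round(2),loc().round(2),round(manip.read_t(),2))
cv2.imwrite("pics/a2.png",cv2.resize(manip.read_camera("scene")[160:260,240:440],None,fx=3.5,fy=3.5,interpolation=cv2.INTER_CUBIC))
E
```

```text
False 5.1583 [   0.38 -232.58  103.61] [0.24 0.54 0.64]
0.05 0.04998411566445885 [0.   0.49 1.  ] [ 1.0000e-02 -2.3247e+02  1.0299e+02] 6.02
0.044 0.04418271728968844 [0.44 0.41 0.5 ] [-1.0000e-02 -2.3250e+02  1.0301e+02] 6.39
0.041 0.04098032475477537 [ 2.69  0.51 -0.79] [   0.45 -232.47  103.06] 6.7
```

View pics/a2.png

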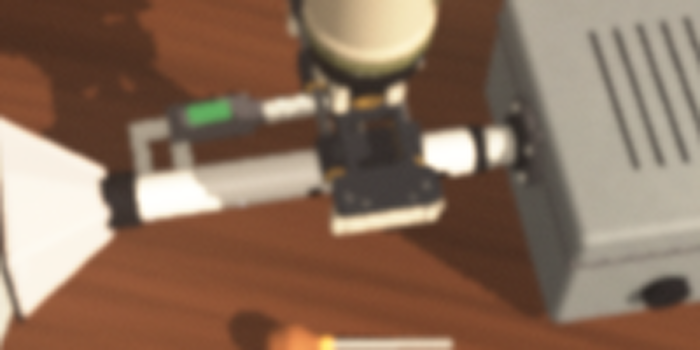

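```bash
python3 - <<'E'
from h import *
manip.grip(.036);print(manip.read_gripper_width(),F().round(2),loc().round(2),round(manip.read_t(),2))
manip.grip(.02)
manip.sleep(.2)
print(manip.read_gripper_width(),F().round(2),loc().round(2),round(manip.read_t(),2))
E
```

```text
0.036388935385133436 [ 2.91 -0.25 -1.83] [   0.28 -232.48  103.06] 7.1
0.031341553848210864 [ 3.1   0.34 -0.89] [ 9.0000e-02 -2.3245e+02  1.0305e+02] 7.57
```

```bash
python3 - <<'E'
from h import *
y=-.2325
for i in range(4):
    y-=.002
    h=manip.servo_line(Wp(0,y,.103),speed=.01,max_force=9)
    f=F(); print(h,f.round(2),loc().round(2),round(manip.read_gripper_width(),4),round(manip.read_t(),2))
    if h or abs(f[1])>11: break
E
```

```text
False [2.98 4.5  0.36] [ 1.0000e-01 -2.3371e+02  1.0305e+02] 0.0317 7.92
False [2.35 4.41 1.25] [ 9.0000e-02 -2.3588e+02  1.0306e+02] 0.0317 8.27
False [2.18 5.18 1.25] [ 8.0000e-02 -2.3774e+02  1.0306e+02] 0.0313 8.62
False [3.   3.83 0.86] [ 5.0000e-02 -2.4029e+02  1.0305e+02] 0.0317 8.97
```

```bash
python3 - <<'E'
from h import *
y=-.2405
for st in (.006,.006,):
    y-=st
    h=manip.servo_line(Wp(0,y,.103),speed=.015,max_force=7)
    f=F(); print(h,f.round(2),loc().round(2),round(manip.read_gripper_width(),4),round(manip.read_t(),2))
    if h or abs(f[1])>11: break
a=manip.read_camera("scene"); b=cv2.imread("pics/scene0.png")
cv2.imwrite("pics/a3.png",cv2.resize(np.vstack([b[180:250,220:420],a[180:250,220:420]]),None,fx=4,fy=4,interpolation=cv2.INTER_CUBIC))
E
```

```text
False [3.14 3.08 1.77] [ 2.0000e-02 -2.4662e+02  1.0305e+02] 0.0317 9.52
False [ 2.29 -0.41  2.15] [-1.0000e-02 -2.5334e+02  1.0303e+02] 0.0315 10.07
```

View pics/a3.png

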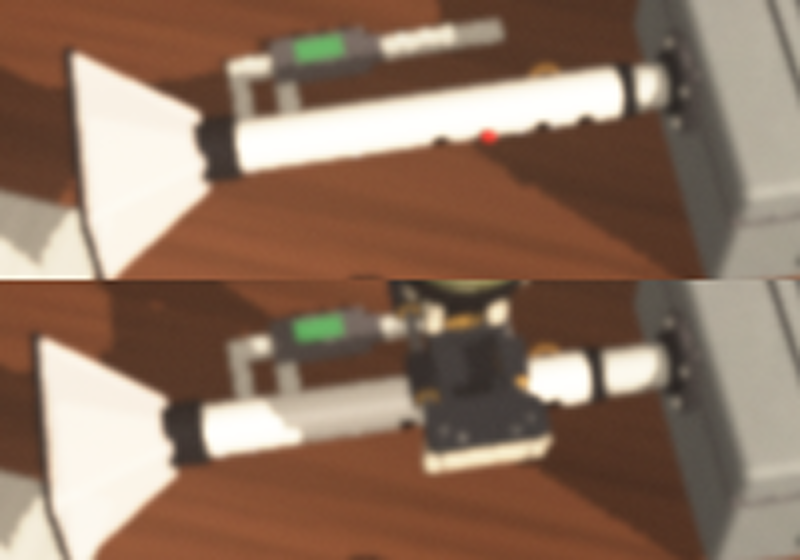

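```bash
python3 - <<'E'
from h import *
h=manip.servo_line(Wp(0,-.2575,.103),speed=.015,max_force=9)
print(h,F().round(2),loc().round(2),round(manip.read_t(),2))
if not h:
    h=manip.servo_line(Wp(0,-.2825,.103),speed=.01,max_force=9)
    print(h,F().round(2),loc().round(2),round(manip.read_gripper_width(),4),round(manip.read_t(),2))
cv2.imwrite("pics/a4.png",cv2.resize(manip.read_camera("scene")[180:250,220:420],None,fx=4,fy=4,interpolation=cv2.INTER_CUBIC))
E
```

```text
False [1.99 0.98 4.12] [-1.0000e-02 -2.5767e+02  1.0304e+02] 10.6
True [-0.94  1.85  4.55] [-5.0000e-02 -2.7012e+02  1.0305e+02] 0.0316 12.06
```

View pics/a4.png

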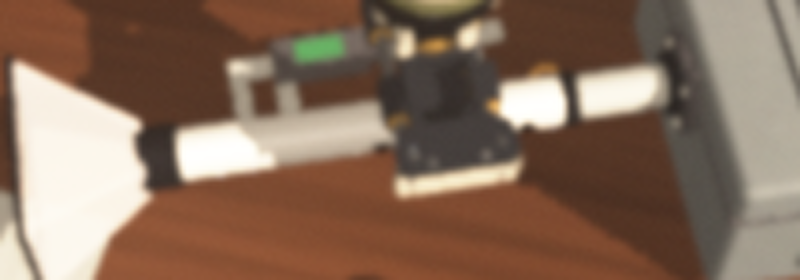

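```bash
python3 - <<'E'
from h import *
y=loc()[1]/1000
for i in range(4):
    y-=.0005
    h=manip.servo_line(Wp(0,y,.103),speed=.01,max_force=6)
    f=F(); print(h,f.round(2),loc().round(2),round(manip.read_t(),2))
    if h or f[1]>8: break
E
```

```text
False [1.58 3.13 5.11] [-6.0000e-02 -2.7011e+02  1.0302e+02] 12.39
False [-0.16  4.75  6.62] [-9.0000e-02 -2.7014e+02  1.0300e+02] 12.64
False [0.32 7.03 6.28] [-7.0000e-02 -2.7025e+02  1.0301e+02] 12.89
False [0.88 6.61 5.86] [-7.0000e-02 -2.7034e+02  1.0299e+02] 13.14
```

It is stopped dead: 2 mm of commanded travel moved the hand only 0.2 mm, at about 7 N. Now the push back.

```bash
python3 - <<'E'
from h import *
y0=loc()[1]/1000; y=y0
for i in range(24):
    y+=.0005
    h=manip.servo_line(Wp(0,y,.103),speed=.01,max_force=8)
    f=F(); print(h,f.round(2),loc().round(2),round((y-y0)*1000,1),round(manip.read_t(),2))
    if h or f[1]<-9.5 or loc()[1]-y0*1000>4.5: break
E
```

```text
False [1.92 2.47 5.87] [-7.0000e-02 -2.6991e+02  1.0301e+02] 0.5 13.52
False [1.06 0.26 4.83] [-9.0000e-02 -2.6981e+02  1.0301e+02] 1.0 13.77
False [ 1.85 -1.34  5.87] [-7.0000e-02 -2.6964e+02  1.0303e+02] 1.5 14.02
False [ 1.   -2.82  4.82] [-5.0000e-02 -2.6906e+02  1.0302e+02] 2.0 14.27
False [ 1.8  -2.35  5.11] [-5.0000e-02 -2.6838e+02  1.0305e+02] 2.5 14.52
False [ 1.29 -1.99  5.62] [-4.0000e-02 -2.6782e+02  1.0303e+02] 3.0 14.77
False [ 1.63 -2.16  5.67] [-5.0000e-02 -2.6734e+02  1.0303e+02] 3.5 15.02
False [ 2.19 -4.13  4.38] [-5.0000e-02 -2.6712e+02  1.0303e+02] 4.0 15.27
False [ 2.69 -3.84  4.92] [-9.0000e-02 -2.6686e+02  1.0301e+02] 4.5 15.52
False [ 2.1  -6.83  4.7 ] [-6.0000e-02 -2.6665e+02  1.0303e+02] 5.0 15.77
False [ 2.86 -7.38  4.52] [-1.0000e-01 -2.6659e+02  1.0301e+02] 5.5 16.02
False [ 2.45 -8.91  3.86] [-9.0000e-02 -2.6646e+02  1.0302e+02] 6.0 16.27
False [ 3.14 -9.77  4.27] [-7.0000e-02 -2.6635e+02  1.0301e+02] 6.5 16.52
```

```bash
python3 - <<'E'
from h import *
y=-.27034+.0073
manip.servo_line(Wp(0,y,.103),speed=.01,max_force=6)
for i in range(4):
    print(F().round(2),loc().round(2),round(manip.read_t(),2)); manip.sleep(.22)
print(F().round(2),loc().round(2))
E
```

```text
[  2.61 -10.88   3.52] [-5.0000e-02 -2.6615e+02  1.0302e+02] 16.77
[  2.54 -11.55   3.26] [-7.0000e-02 -2.6611e+02  1.0304e+02] 16.98
[  2.88 -11.34   3.44] [-5.0000e-02 -2.6612e+02  1.0307e+02] 17.2
[  2.34 -11.52   3.9 ] [-5.0000e-02 -2.6611e+02  1.0302e+02] 17.42
[  2.79 -11.31   3.86] [-5.0000e-02 -2.6613e+02  1.0304e+02]
```

Held at about 11.5 N at the hand for roughly 0.9 s, with no movement. Next I'll unload, release and retreat.

```bash
python3 - <<'E'
from h import *
y=-.27034+.0073
for i in range(12):
    y-=.0005
    manip.servo_line(Wp(0,y,.103),speed=.01,max_force=8)
    f=F()
    if f[1]>-1: break
print(f.round(2),loc().round(2),manip.read_t())
manip.grip(.06); print(F().round(2),loc().round(2),manip.read_t())
manip.grip(.09)
l=loc()/1000
manip.servo_line(Wp(l[0],l[1],.27),speed=.12,max_force=20); print(F().round(2),loc().round(2),manip.read_t())
manip.reach([.45,-.45,.3],list(manip.read_ee_rot()))
print(manip.read_t())
a=manip.read_camera("scene"); b=manip.read_camera("top")
cv2.imwrite("pics/s5.png",a); cv2.imwrite("pics/t5.png",b)
cv2.imwrite("pics/a5.png",cv2.resize(a[180:280,220:420],None,fx=4,fy=4,interpolation=cv2.INTER_CUBIC))
cv2.imwrite("pics/b5.png",cv2.resize(b[100:270,240:440],None,fx=3.5,fy=3.5,interpolation=cv2.INTER_CUBIC))
E
```

```text
[ 1.86 -0.53  5.47] [-6.0000e-02 -2.6706e+02  1.0300e+02] 19.8833
[0.84 0.46 0.52] [-6.0000e-02 -2.6753e+02  1.0296e+02] 20.5583
[-0.58 -0.95 -0.07] [  -0.29 -267.45  269.29] 22.7917
24.675
```

View pics/a5.png

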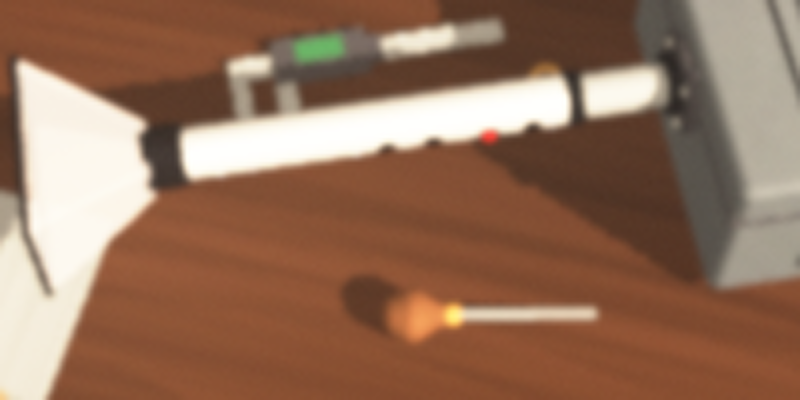

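View pics/b5.png

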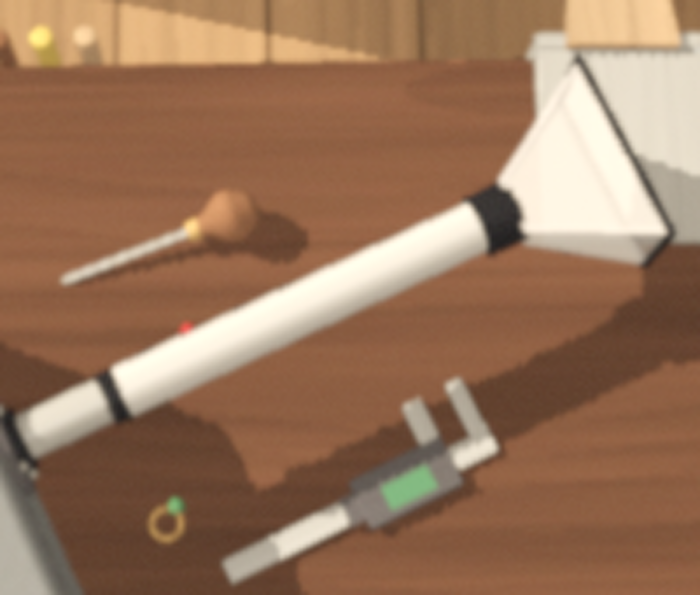

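The button shows red and proud at scene crop (489, 136). There are now two holes hood-side (388 and 434) and one machine-side (532); before it was one and two, so this is the very next hole. The graver, caliper and ring lie where they did.

```bash
python3 - <<'E'
from h import *
for n,f in(("scene","s"),("top","t")):
    for fn in(f"pics/{n}0.png",f"pics/{f}5.png"):
        w=cv2.imread(fn).astype(int); x,y=((342,214),(293,194))[n=="top"]; w=w[y-6:y+7,x-6:x+7]; print(fn,np.clip(w[...,2]-w[...,:2].max(-1)-90,0,None).sum())
manip.close_job(); print(manip.read_t())
E
```

```text
pics/scene0.png 360
pics/s5.png 387
pics/top0.png 166
pics/t5.png 167
the job is handed in; nothing more can be done
the job is handed in; nothing more can be done
```

The outer pipe is now locked one hole further out, and the job is handed in at about 25 s of the 48 s allowed.

- **Pull:** I pinched the button flush with the pipe and drew the pipe out about 37 mm until it stopped dead. The stop triggered at a 9 N change in force, and a further gentle pull of about 7 N moved it only 0.2 mm.
- **Lock proof:** I pushed back towards the machine with about 11.5 N at the hand for roughly 0.9 s. The pipe took up about 3 mm of play and then stayed still.
- **Catch load:** All the hand forces I read stayed under 12 N, below the 18 N limit. I only sampled them between short steps. I never read a distinct 6–12 N peak when the button wedged under; readings there were about 5 N, but the camera confirmed the pipe moved with the hand.
- **Final pictures:** The button stands up in the very next hole, showing as much red as it did at the start in both cameras (387 against 360, and 167 against 166). The graver, caliper and ring look unmoved, and the gripper is open and well clear.

One small disagreement: the play I measured, about 3 mm, is more than the 2 mm described. I put that down to the fingers flexing. No other check failed.

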